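Put the microscope objectives away by colour

TASK

Put the four microscope objective lenses away: stand each one upright, nose up, on the floor of the storage cup of the same colour as its band. They are delicate glass, so set each down gently and never drop it, and leave the eyepiece and the oil bottle standing where they are.

Things in the scene. Friction and masses are not known exactly. Their poses are not given: they have to be found in the camera images.
- lens_red: microscope objective lens with a red colour band: a silver metal barrel standing upright, 58 mm tall, nose up. From the bottom: dark foot 28 mm in diameter and 6 mm high; straight barrel 34 mm in diameter from 6 to 45 mm (silver with a dark ring low down, red from 40 mm); red shoulder from 45 to 53 mm, tapering from 34 to 18 mm in diameter; small dark nose 16 mm in diameter up to 58 mm. About 0.15 kg, loose. Origin: centre of the underside; z up along the barrel
- lens_yellow: microscope objective lens with a yellow colour band: a silver metal barrel standing upright, 58 mm tall, nose up. From the bottom: dark foot 28 mm in diameter and 6 mm high; straight barrel 34 mm in diameter from 6 to 45 mm (silver with a dark ring low down, yellow from 40 mm); yellow shoulder from 45 to 53 mm, tapering from 34 to 18 mm in diameter; small dark nose 16 mm in diameter up to 58 mm. About 0.15 kg, loose. Origin: centre of the underside; z up along the barrel
- lens_green: microscope objective lens with a green colour band: a silver metal barrel standing upright, 58 mm tall, nose up. From the bottom: dark foot 28 mm in diameter and 6 mm high; straight barrel 34 mm in diameter from 6 to 45 mm (silver with a dark ring low down, green from 40 mm); green shoulder from 45 to 53 mm, tapering from 34 to 18 mm in diameter; small dark nose 16 mm in diameter up to 58 mm. About 0.15 kg, loose. Origin: centre of the underside; z up along the barrel
- lens_blue: microscope objective lens with a blue colour band: a silver metal barrel standing upright, 58 mm tall, nose up. From the bottom: dark foot 28 mm in diameter and 6 mm high; straight barrel 34 mm in diameter from 6 to 45 mm (silver with a dark ring low down, blue from 40 mm); blue shoulder from 45 to 53 mm, tapering from 34 to 18 mm in diameter; small dark nose 16 mm in diameter up to 58 mm. About 0.15 kg, loose. Origin: centre of the underside; z up along the barrel
- cup_red: shallow round red plastic storage cup, open at the top, fixed to the bench: 64 mm outside diameter, 56 mm inside, 12 mm high, wall 4 mm, floor 4 mm thick (so 8 mm deep). Origin: centre of the underside, on the bench surface; z up
- cup_yellow: shallow round yellow plastic storage cup, open at the top, fixed to the bench: 64 mm outside diameter, 56 mm inside, 12 mm high, wall 4 mm, floor 4 mm thick (so 8 mm deep). Origin: centre of the underside, on the bench surface; z up
- cup_green: shallow round green plastic storage cup, open at the top, fixed to the bench: 64 mm outside diameter, 56 mm inside, 12 mm high, wall 4 mm, floor 4 mm thick (so 8 mm deep). Origin: centre of the underside, on the bench surface; z up
- cup_blue: shallow round blue plastic storage cup, open at the top, fixed to the bench: 64 mm outside diameter, 56 mm inside, 12 mm high, wall 4 mm, floor 4 mm thick (so 8 mm deep). Origin: centre of the underside, on the bench surface; z up
- eyepiece: bystander: a microscope eyepiece standing upright, black head 42 mm in diameter from 25 to 47 mm height with a round glass on top, silver tube 30 mm in diameter below; loose. Origin: centre of the underside; z up
- oil_bottle: bystander: a small amber glass bottle of immersion oil, closed, 34 mm in diameter, 60 mm tall, with a blue screw cap 28 mm in diameter on top; loose. Origin: centre of the underside; z up
Not all that is in view belongs to the job. Leave any purple look-alike of the lens_red alone.

How it is judged:
At the end, for the whole second after the job is handed in: each of the four lenses stands upright (within 0.1 rad) on the floor of the cup of its own colour (underside 2 to 7 mm above the cup's underside, centres within 12 mm), at rest (below 0.02 m/s) (horizontal distance between lens_red and cup_red below 0.012 m and z of lens_red in the frame of cup_red between 0.002 and 0.007 m and angle between each of lens_red, lens_yellow, lens_green, lens_blue's own z axis and vertical below 0.1 rad and linear speed of each of lens_red, lens_yellow, lens_green, lens_blue below 0.02 m/s and horizontal distance between lens_yellow and cup_yellow below 0.012 m and z of lens_yellow in the frame of cup_yellow between 0.002 and 0.007 m and horizontal distance between lens_green and cup_green below 0.012 m and z of lens_green in the frame of cup_green between 0.002 and 0.007 m and horizontal distance between lens_blue and cup_blue below 0.012 m and z of lens_blue in the frame of cup_blue between 0.002 and 0.007 m); the robot touches nothing.
It fails at once if a lens is dropped: it falls freely, out of the fingers, faster than 0.6 m/s (a fall of about 18 mm) ((contact force between the fingers and lens_red below 0.05 N and linear speed of lens_red above 0.6 m/s) or (contact force between the fingers and lens_yellow below 0.05 N and linear speed of lens_yellow above 0.6 m/s) or (contact force between the fingers and lens_green below 0.05 N and linear speed of lens_green above 0.6 m/s) or (contact force between the fingers and lens_blue below 0.05 N and linear speed of lens_blue above 0.6 m/s)).
It fails at once if the eyepiece is moved by more than 15 mm or tipped by more than 0.3 rad (distance of eyepiece from where it was at the start of the episode above 0.015 m or angle between eyepiece's own z axis and vertical above 0.3 rad).
It fails at once if the oil bottle is moved by more than 15 mm or tipped by more than 0.3 rad (distance of oil_bottle from where it was at the start of the episode above 0.015 m or angle between oil_bottle's own z axis and vertical above 0.3 rad).
It also fails if it takes over 104 s, if anything falls off the work surface, if the arm or the gripper's body presses on something with over 40 N, if the wrist force passes 120 N, or if a joint passes its speed limit or range.

ROBOT

A 7-joint arm with a two-finger parallel gripper is mounted at the origin on the work surface. World frame = base frame: x ahead of the robot, y to its left, z up, the work surface at z = 0. Lengths are in m, angles in rad, forces in N, time in s.
With the tool pointing down it reaches from about 0.4 to 0.85 m from the base axis. Payload 10.4 kg.
Tool frame: the origin (TCP) lies between the finger pads; the fingertips stand ahead of it and the grasp point (between the pads) lies 5 mm behind it (manip.tip_extent is the z of the fingertips in the tool frame, in m); z points along the fingers, y is the line along which they close (so a half turn about z gives the same grasp; the last joint's range is limited). The gripper opens to 85 mm and grips with 20 to 120 N. Pads are 22 mm wide; open, the fingers measure 114 mm over their backs; the gripper's body (76 mm by 85 mm) begins 54 mm behind the grasp point. The pads swing forward as they close: fully open they stand 13 mm farther back than shut.
Start: joints at [1.268, 0.332, -0.065, 1.46, 0.022, 1.35, -0.088], TCP at [0.173, -0.601, 0.245] pointing down, gripper open.
Joint ranges: [-2.6, 2.6], [-0.5, 2.12], [-1.47, 1.34], [0.16, 2.42], [-1.27, 4.41], [0.06, 2.06], [-2.6, 2.6]. Speed limits (rad/s): [2.22, 2.22, 2.79, 2.79, 3.14, 3.14, 3.14].

INTERFACE

Orientations are given as a unit quaternion [x, y, z, w].
In Python, from workcell import status, viewer, manip gives the robot as it stands.
- The arm moves only by the tool play_rows, never from a script. Its argument "plan" is one flat list of numbers, 7 for each row, row after row: the turn, a rotation vector about the tool's x, y, z in degrees, then the shift along the tool's x, y, z in m, then the opening, from 0 (shut) to 1 (fully open). In form: [ax, ay, az, dx, dy, dz, grip, ax, ay, az, dx, dy, dz, grip, ...]. A call has 1 to 20 rows; each row is the pose to reach, as a shift and turn from the pose commanded when the call began, along the tool's axes at that moment; what a row does not reach only later rows make up. A row lasts 1/8 s, in which the tool goes at most 62.5 mm and 10.7 degrees, less where a joint would pass 70% of its speed; a pose out of reach is approached as far as the arm can. A call with a gripper value outside its range is refused whole. The fingers move at their own pace and stop on an object; "squeeze" is the grip in N (left out, the last holds). Time passes only in rows, so rows that repeat a pose let the fingers close. It gives the time, the measured TCP pose, the force, the opening and the grip force at its end, in the units of the state.
- status.get_obs(): the state, without advancing time (a new reading comes with each control period).
- viewer.camera(name): name is "scene" or "top" or "wrist"; returns the picture (480x640x3 uint8, red, green, blue); there is no depth.
- viewer.camera_model(name): a dict with "fx", "fy", "cx", "cy" (pixels), "R" (3x3) and "t" (3): a world point X has camera coordinates R X + t. Camera axes: x right, y down, z forward; pixel columns grow to the right and rows downward; lengths in m; the calibration is good to about 2 mm. The wrist camera is an equidistant fisheye: a pixel r from the principal point sees the ray r / f radians off the axis. A picture is of the moment at which its call begins: read the wrist's pose just before it. camera_model takes no time and is no camera call; for the wrist camera it gives the pose at the moment of the call.
- manip.hand_in(): hands the job in; it is judged then, once.
The state is a dict: "clock": time; "joint_pos": joint angles; "joint_velocities": joint speeds; "tau": joint torques, N m; "position": TCP position; "ee_rot": TCP orientation; "ft_force": force on the tool from outside, world axes, zero at the start; "torque": the same for the moment, N m; "grip_width": opening from 0.0 (shut) to 1.0 (fully open); "grasp_force": force on a finger pad.
Only numpy, scipy, OpenCV 4.12 (cv2) and the standard library are available. Lean on these libraries where they do the work, as an engineer would, in place of code of your own. Each camera call takes 0.05 s, during which the arm holds its last target. There are 200 camera calls.

## Working session

There is one attempt and no reset: what is moved stays moved. The work goes in short steps, Python scripts to look and compute and a tool call to move; the robot and the scene stay as the last step left them, time stands still between calls to the robot, and variables do not carry over. Pictures are saved under pics/ and viewed, at most 14 in all, crops included, and the job is handed in when it is done.

Besides the shell and the picture viewer there is one more tool, called after "Request:" as name(argument=value, ...) on one line, values as JSON. play_rows: Moves the arm, as the interface text tells. Its arguments: {"type":"object","properties":{"plan":{"type":"array","items":{"type":"number"}},"squeeze":{"type":"number"}},"required":["plan"]}

```bash
mkdir -p pics
python3 - <<'E'
from workcell import status, viewer, manip
import cv2
for n in ["top","scene"]:
    cv2.imwrite(f"pics/{n}0.png",viewer.camera(n)[:,:,::-1]); m=viewer.camera_model(n); print(n,{k:(v.tolist() if hasattr(v,'tolist') else v) for k,v in m.items()})
o=status.get_obs();print(o["clock"],o["position"],o["ee_rot"],o["grip_width"],manip.tip_extent)
E
```

```text
top {'fx': 463.0727557781296, 'fy': 463.0727557781296, 'cx': 318.312967784729, 'cy': 234.88595128743515, 'R': [[-0.017838859472084596, -0.9992935917272735, -0.03307707099396902], [-0.9809884221547878, 0.0238869207360901, -0.19259057769269933], [0.19324463948838302, 0.02901262743276791, -0.9807215592401608]], 't': [0.018480348260846394, 0.5121616088664458, 1.0303240149659951]}
scene {'fx': 557.9713718322151, 'fy': 557.9713718322151, 'cx': 330.13974032929144, 'cy': 242.72387206015287, 'R': [[-0.268879739912442, 0.9631567201423403, -0.005728691758753173], [0.7303293750724563, 0.19999757813907407, -0.6531615210993224], [-0.6279511839075497, -0.17980573178615375, -0.7571969423115447]], 't': [0.13332192695780432, -0.3575269058504262, 1.405700539930028]}
0.1 [ 0.17250057 -0.6004294   0.2446112 ] [ 9.90227938e-01  1.39457055e-01 -1.29091355e-04 -5.86772017e-04] 0.9994329910486843 0.014
```

View pics/top0.png

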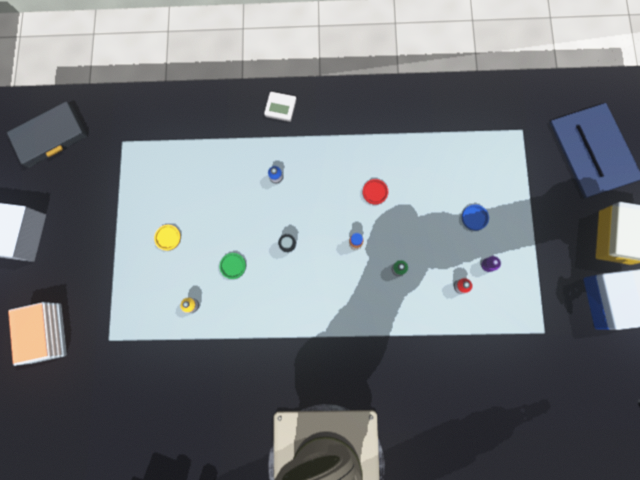

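View pics/scene0.png

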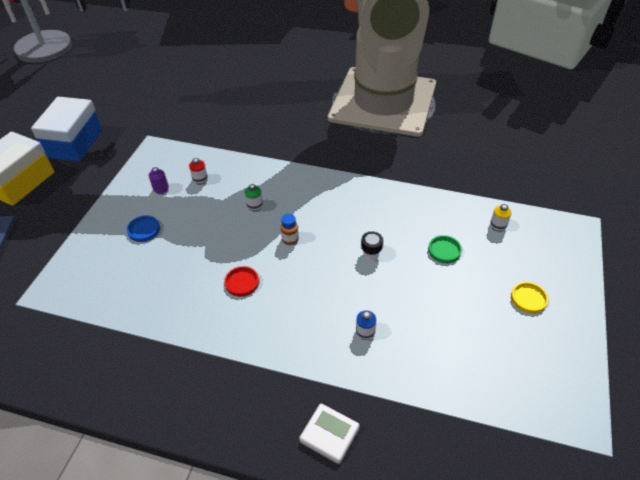

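Top view: lens tops at red (464,286), yellow (187,305), green (400,268), blue (276,174). Cups at red (375,191), yellow (168,237), green (233,265), blue (475,217). The oil bottle is at (357,240), the eyepiece at (287,242), and the purple look-alike at (491,264).

```bash
cat > h.py <<'E'
import numpy as np, cv2
from workcell import status, viewer
from scipy.spatial.transform import Rotation as Ro
def ray(m,u,v,z,fish=False):
    R=np.array(m["R"]);t=np.array(m["t"]);a,b=(u-m["cx"])/m["fx"],(v-m["cy"])/m["fy"]
    if fish:
        r=np.hypot(a,b)+1e-12; d=np.array([a/r*np.sin(r),b/r*np.sin(r),np.cos(r)])
    else: d=np.array([a,b,1])
    d=R.T@d;c=-R.T@t
    return c+d*(z-c[2])/d[2]
E
python3 - <<'E'
from h import *
T={"red":((464,286),(198,164),(375,191),(242,281)),"yellow":((187,305),(502,212),(168,237),(530,297)),"green":((400,268),(253,188),(233,265),(445,249)),"blue":((276,174),(366,319),(475,217),(143,228)),"oil":((357,240),(289,220),)*1,"eye":((287,242),(372,240)),"purple":((491,264),(157,173))}
hue={"red":0,"yellow":26,"green":65,"blue":112}
ims={n:cv2.cvtColor(cv2.imread(f"pics/{n}0.png"),cv2.COLOR_BGR2HSV).astype(int) for n in("top","scene")}
def cen(n,p,h,w):
    m=ims[n]; d=np.abs((m[:,:,0]-h+90)%180-90); ok=((d<14)&(m[:,:,1]>110)).astype('uint8')
    k,l,s,c=cv2.connectedComponentsWithStats(ok)
    c2=[(s[i,4],*(s[i,:2]+s[i,2:4]/2-.5)) for i in range(1,k) if s[i,4]>15 and np.hypot(*(c[i]-p))<w]
    return max(c2)[1:] if c2 else p
for c,t in T.items():
    for i in range(0,len(t),2):
        z=.048 if i==0 else .012
        if c=="oil":z=.058
        for j,n in enumerate(("top","scene")):
            p=t[i+j]; q=cen(n,p,hue[c],14) if c in hue else p
            print(c,"lens" if i==0 else "cup",n,np.round(q,1),ray(viewer.camera_model(n),*q,z)[:2].round(4))
E
```

```text
red lens top [464.  285.5] [ 0.388  -0.3203]
red lens scene [196.5 165.5] [ 0.397  -0.3202]
red cup top [375. 191.] [ 0.6262 -0.1322]
red cup scene [241. 281.] [ 0.6324 -0.1315]
yellow lens top [187.5 304.5] [0.3576 0.3106]
yellow lens scene [502. 212.] [0.3657 0.3106]
yellow cup top [166.5 237. ] [0.5237 0.3797]
yellow cup scene [529.  297.5] [0.5305 0.3781]
green lens top [400. 267.] [ 0.4333 -0.1783]
green lens scene [252.5 192. ] [ 0.4411 -0.1774]
green cup top [232.5 265.5] [0.4501 0.2162]
green cup scene [445. 249.] [0.4571 0.218 ]
blue lens top [274.5 172.5] [0.6686 0.1106]
blue lens scene [366. 320.] [0.6769 0.1125]
blue cup top [475.  216.5] [ 0.5559 -0.3695]
blue cup scene [143. 228.] [ 0.561  -0.3684]
oil lens top [357 240] [ 0.4967 -0.0815]
oil lens scene [289 220] [ 0.5038 -0.0785]
eye lens top [287 242] [0.4977 0.0812]
eye lens scene [372 240] [0.5028 0.0831]
purple lens top [491 264] [ 0.4356 -0.385 ]
purple lens scene [157 173] [ 0.4403 -0.3899]
```

Request:
play_rows(plan=[0, 0, -74, 0.288, -0.2085, 0.045, 1, 0, 0, -74, 0.288, -0.2085, 0.045, 1, 0, 0, -74, 0.288, -0.2085, 0.045, 1, 0, 0, -74, 0.288, -0.2085, 0.045, 1, 0, 0, -74, 0.288, -0.2085, 0.045, 1, 0, 0, -74, 0.288, -0.2085, 0.045, 1, 0, 0, -74, 0.288, -0.2085, 0.045, 1, 0, 0, -74, 0.288, -0.2085, 0.045, 1, 0, 0, -74, 0.288, -0.2085, 0.045, 1, 0, 0, -74, 0.288, -0.2085, 0.045, 1], squeeze=30)

```text
clock: 1.35
position: [0.3915, -0.3213, 0.2003]
ee_rot: [0.708, 0.706, -0.0, 0.0]
ft_force: [-0.4, 0.8, -0.5]
grip_width: 1.002
grasp_force: 0.0
```

Run:
```python
from h import *
from workcell import manip
o=status.get_obs();m=viewer.camera_model("wrist");cv2.imwrite("pics/w1.png",viewer.camera("wrist")[:,:,::-1])
print(o["clock"],o["position"],o["ee_rot"],o["joint_pos"].round(2) if hasattr(o["joint_pos"],'round') else o["joint_pos"],manip.tip_extent)
print({k:np.round(v,3).tolist() for k,v in m.items()})
```

```text
1.35 [ 0.39146086 -0.32130043  0.20029018] [ 7.08102971e-01  7.06109185e-01 -4.02518289e-05  6.94942503e-06] [ 0.99  0.13 -0.43  1.81  0.06  1.21  0.55] 0.014
{'fx': 371.648, 'fy': 371.648, 'cx': 314.95, 'cy': 235.55, 'R': [[1.0, -0.002, -0.0], [-0.002, -0.964, 0.265], [-0.001, -0.265, -0.964]], 't': [-0.394, -0.333, 0.25]}
```

View pics/w1.png

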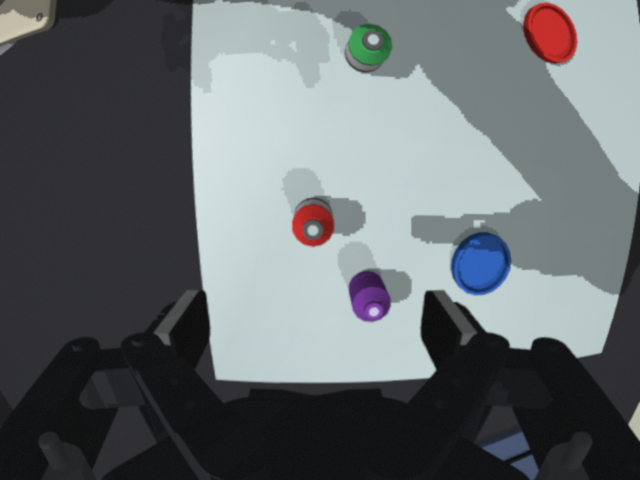

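Wrist view: red lens nose at (313,230), green nose at (373,39), purple nose at (374,311). The red cup rim is centred at (550,33) and the blue cup rim at (481,263).

Run:
```python
from h import *
m=viewer.camera_model("wrist")
for n,u,v,z in(("red",313,230,.058),("green",373,39,.058),("purple",374,311,.058),("cupR",550,33,.012),("cupB",481,263,.012)): print(n,ray(m,u,v,z,True).round(4))
```

```text
red [ 0.3923 -0.3254  0.058 ]
green [ 0.4361 -0.1821  0.058 ]
purple [ 0.442  -0.3939  0.058 ]
cupR [ 0.6233 -0.1379  0.012 ]
cupB [ 0.5548 -0.3702  0.012 ]
```

Request:
play_rows(plan=[0, 0, 0, -0.002, 0.0005, 0.06, 1, 0, 0, 0, -0.002, 0.0005, 0.11, 1, 0, 0, 0, -0.002, 0.0005, 0.15, 1, 0, 0, 0, -0.002, 0.0005, 0.17, 1, 0, 0, 0, -0.002, 0.0005, 0.17, 0.7, 0, 0, 0, -0.002, 0.0005, 0.17, 0.5, 0, 0, 0, -0.002, 0.0005, 0.17, 0.4, 0, 0, 0, -0.002, 0.0005, 0.17, 0.2, 0, 0, 0, -0.002, 0.0005, 0.17, 0.2, 0, 0, 0, -0.002, 0.0005, 0.17, 0.2, 0, 0, 0, -0.002, 0.0005, 0.17, 0.2, 0, 0, 0, -0.002, 0.0005, 0.17, 0.2])

```text
clock: 2.9
position: [0.3928, -0.3234, 0.0316]
ee_rot: [0.707, 0.707, -0.0, 0.001]
ft_force: [-2.2, 0.8, 5.6]
grip_width: 0.389
grasp_force: 29.3
```

Request:
play_rows(plan=[0, 0, 0, 0, 0, -0.03, 0.2, 0, 0, 0, 0, 0, -0.08, 0.2, 0, 0, 0, 0.04, 0.05, -0.1, 0.2, 0, 0, 0, 0.08, 0.1, -0.1, 0.2, 0, 0, 0, 0.12, 0.15, -0.1, 0.2, 0, 0, 0, 0.16, 0.2, -0.1, 0.2, 0, 0, 0, 0.189, 0.235, -0.1, 0.2, 0, 0, 0, 0.189, 0.235, -0.1, 0.2, 0, 0, 0, 0.189, 0.235, -0.1, 0.2])

```text
clock: 4.03
position: [0.6269, -0.1341, 0.1303]
ee_rot: [0.707, 0.707, -0.0, 0.0]
ft_force: [-0.2, -0.7, -2.0]
grip_width: 0.386
grasp_force: 30.7
```

```bash
cat > look.py <<'E'
from h import *
import sys
o=status.get_obs();m=viewer.camera_model("wrist");cv2.imwrite(f"pics/{sys.argv[1]}.png",viewer.camera("wrist")[:,:,::-1])
np.save(f"pics/{sys.argv[1]}.npy",m,allow_pickle=True)
print(o["clock"],o["position"])
E
python3 look.py w2
```

```text
4.025 [ 0.62694254 -0.13413619  0.13032205]
```

View pics/w2.png

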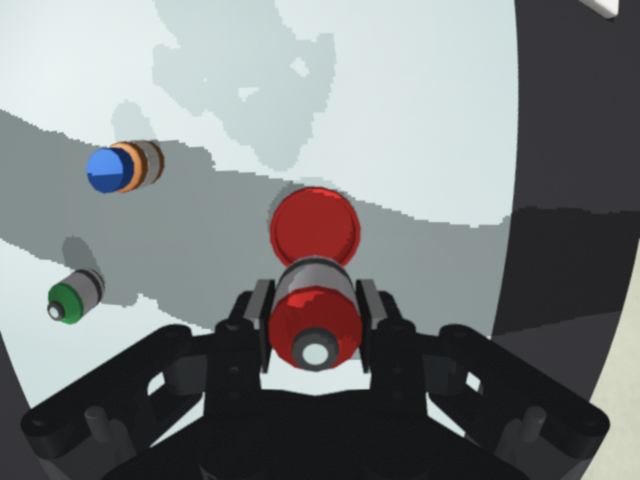

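Wrist view: red lens held upright, nose at (315.5,354). The red cup rim runs from column 270 to 360 with its top at row 187, so its centre is about (315,230).

Run:
```python
from h import *
m=np.load("pics/w2.npy",allow_pickle=True).item()
print(ray(m,315.5,354,.157,True),ray(m,315,187,.012,True)-[0,.032,0],ray(m,270,230,.012,True),ray(m,360,230,.012,True))
```

```text
[ 0.62946816 -0.13589622  0.157     ] [ 0.62919113 -0.13448668  0.012     ] [ 0.59822666 -0.13218778  0.012     ] [ 0.66020859 -0.13211827  0.012     ]
```

Request:
play_rows(plan=[0, 0, 0, 0.002, 0, 0.04, 0.2, 0, 0, 0, 0.002, 0, 0.07, 0.2, 0, 0, 0, 0.002, 0, 0.085, 0.2, 0, 0, 0, 0.002, 0, 0.09, 0.2, 0, 0, 0, 0.002, 0, 0.093, 0.2, 0, 0, 0, 0.002, 0, 0.0945, 0.2, 0, 0, 0, 0.002, 0, 0.0945, 0.2])

```text
clock: 4.95
position: [0.6276, -0.1317, 0.0364]
ee_rot: [0.707, 0.707, 0.0, 0.0]
ft_force: [-0.1, -0.5, -1.9]
grip_width: 0.383
grasp_force: 30.8
```

Request:
play_rows(plan=[0, 0, 0, 0, 0, 0.0005, 0.2, 0, 0, 0, 0, 0, 0.001, 0.2, 0, 0, 0, 0, 0, 0.001, 0.2])

```text
clock: 5.32
position: [0.6275, -0.1317, 0.0357]
ee_rot: [0.707, 0.707, 0.0, 0.0]
ft_force: [-2.9, 0.5, 5.8]
grip_width: 0.387
grasp_force: 31.6
```

Request:
play_rows(plan=[0, 0, 0, 0, 0, 0.001, 0.45, 0, 0, 0, 0, 0, 0.001, 0.55, 0, 0, 0, 0, 0, 0.001, 0.7, 0, 0, 0, 0, 0, 0.001, 0.75, 0, 0, 0, 0, 0, 0, 0.8, 0, 0, 0, 0, 0, -0.02, 0.8, 0, 0, 0, 0, 0, -0.06, 0.8, 0, 0, 0, 0, 0, -0.11, 1, 0, 0, 0, -0.012, -0.048, -0.11, 1, 0, 0, 0, -0.024, -0.096, -0.11, 1, 0, 0, 0, -0.036, -0.144, -0.11, 1, 0, 0, 0, -0.048, -0.1905, -0.11, 1, 0, 0, 0, -0.048, -0.1905, -0.11, 1])

```text
clock: 6.95
position: [0.4342, -0.1813, 0.1461]
ee_rot: [0.708, 0.706, -0.001, 0.001]
ft_force: [0.6, -0.1, 0.3]
grip_width: 1.004
grasp_force: 0.0
```

```bash
python3 look.py w3
```

```text
6.95 [ 0.43422265 -0.18130299  0.1460561 ]
```

View pics/w3.png

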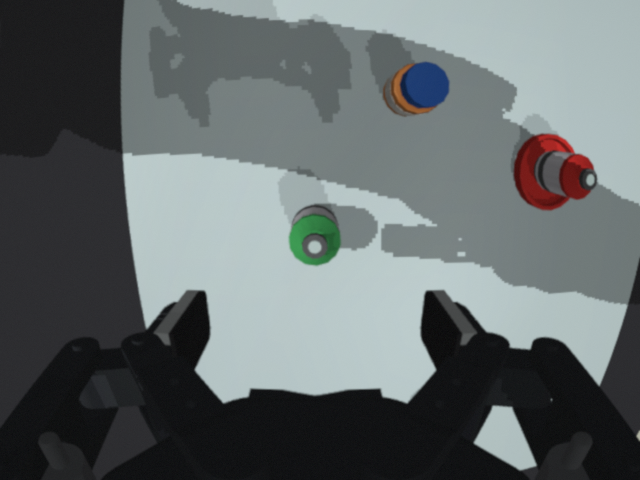

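Red lens stands upright in its cup at (560,175). The green nose is at (315,246), centred between the fingers, so I go down and grasp.

Request:
play_rows(plan=[0, 0, 0, 0, 0, 0.05, 1, 0, 0, 0, 0, 0, 0.09, 1, 0, 0, 0, 0, 0, 0.114, 1, 0, 0, 0, 0, 0, 0.114, 0.8, 0, 0, 0, 0, 0, 0.114, 0.6, 0, 0, 0, 0, 0, 0.114, 0.4, 0, 0, 0, 0, 0, 0.114, 0.2, 0, 0, 0, 0, 0, 0.114, 0.2, 0, 0, 0, 0, 0, 0.114, 0.2, 0, 0, 0, 0, 0, 0.114, 0.2, 0, 0, 0, 0, 0, 0.114, 0.2])

```text
clock: 8.38
position: [0.4377, -0.1801, 0.0322]
ee_rot: [0.707, 0.707, 0.0, 0.001]
ft_force: [-1.1, 1.4, 6.8]
grip_width: 0.386
grasp_force: 29.3
```

Request:
play_rows(plan=[0, 0, 0, 0, 0, -0.03, 0.2, 0, 0, 0, 0, 0, -0.07, 0.2, 0, 0, 0, 0.02, 0, -0.1, 0.2, 0, 0, 0, 0.07, 0.003, -0.1, 0.2, 0, 0, 0, 0.12, 0.006, -0.1, 0.2, 0, 0, 0, 0.17, 0.009, -0.1, 0.2, 0, 0, 0, 0.22, 0.011, -0.1, 0.2, 0, 0, 0, 0.27, 0.013, -0.1, 0.2, 0, 0, 0, 0.32, 0.015, -0.1, 0.2, 0, 0, 0, 0.365, 0.0165, -0.1, 0.2, 0, 0, 0, 0.397, 0.0165, -0.1, 0.2, 0, 0, 0, 0.397, 0.0165, -0.1, 0.2, 0, 0, 0, 0.397, 0.0165, -0.1, 0.2])

```text
clock: 10.0
position: [0.4532, 0.2165, 0.131]
ee_rot: [0.707, 0.707, -0.0, 0.0]
ft_force: [0.4, -0.8, -1.3]
grip_width: 0.384
grasp_force: 30.5
```

```bash
python3 look.py w4
```

```text
10.0 [0.45323577 0.21649644 0.13099185]
```

View pics/w4.png

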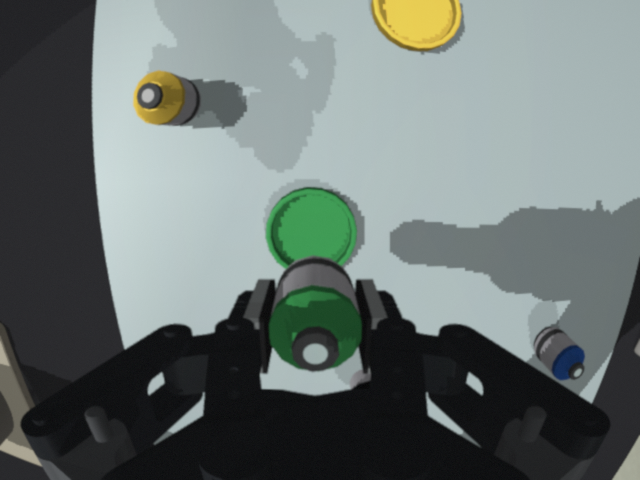

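Green cup rim spans columns 267–356, centre about (311.5,230); the held lens nose is at (315,352). I correct by about 2 mm and lower. The yellow lens nose is at (150,97).

Request:
play_rows(plan=[0, 0, 0, 0.002, -0.002, 0.04, 0.2, 0, 0, 0, 0.002, -0.002, 0.07, 0.2, 0, 0, 0, 0.002, -0.002, 0.085, 0.2, 0, 0, 0, 0.002, -0.002, 0.09, 0.2, 0, 0, 0, 0.002, -0.002, 0.093, 0.2, 0, 0, 0, 0.002, -0.002, 0.0945, 0.2, 0, 0, 0, 0.002, -0.002, 0.095, 0.2, 0, 0, 0, 0.002, -0.002, 0.0955, 0.2, 0, 0, 0, 0.002, -0.002, 0.0955, 0.2])

```text
clock: 11.18
position: [0.4515, 0.2194, 0.0362]
ee_rot: [0.707, 0.707, 0.0, 0.0]
ft_force: [-3.6, -1.8, 9.3]
grip_width: 0.391
grasp_force: 31.6
```

Run:
```python
from h import *
m=np.load("pics/w4.npy",allow_pickle=True).item()
print(ray(m,150,97,.058,True),ray(m,417,8,.012,True),ray(m,576,371,.058,True))
```

```text
[0.3617283  0.30857955 0.058     ] [0.52490429 0.3749996  0.012     ] [0.67066351 0.111386   0.058     ]
```

Request:
play_rows(plan=[0, 0, 0, 0, 0, 0, 0.45, 0, 0, 0, 0, 0, 0, 0.55, 0, 0, 0, 0, 0, 0, 0.7, 0, 0, 0, 0, 0, 0, 0.8, 0, 0, 0, 0, 0, -0.02, 0.8, 0, 0, 0, 0, 0, -0.06, 0.8, 0, 0, 0, 0, 0, -0.11, 1, 0, 0, 0, 0.03, -0.03, -0.11, 1, 0, 0, 0, 0.06, -0.06, -0.11, 1, 0, 0, 0, 0.091, -0.0895, -0.11, 1, 0, 0, 0, 0.091, -0.0895, -0.11, 1, 0, 0, 0, 0.091, -0.0895, -0.06, 1, 0, 0, 0, 0.091, -0.0895, -0.02, 1, 0, 0, 0, 0.091, -0.0895, 0.0045, 1, 0, 0, 0, 0.091, -0.0895, 0.0045, 1])

```text
clock: 13.05
position: [0.3612, 0.3092, 0.0302]
ee_rot: [0.707, 0.707, -0.001, -0.0]
ft_force: [-0.4, -1.0, 0.2]
grip_width: 0.998
grasp_force: 0.0
```

Request:
play_rows(plan=[0, 0, 0, 0, 0, 0, 0.8, 0, 0, 0, 0, 0, 0, 0.6, 0, 0, 0, 0, 0, 0, 0.4, 0, 0, 0, 0, 0, 0, 0.2, 0, 0, 0, 0, 0, 0, 0.2, 0, 0, 0, 0, 0, 0, 0.2, 0, 0, 0, 0, 0, 0, 0.2])

```text
clock: 13.92
position: [0.3619, 0.3104, 0.0316]
ee_rot: [0.707, 0.707, 0.0, 0.0]
ft_force: [-2.7, -2.1, 8.8]
grip_width: 0.393
grasp_force: 29.1
```

Request:
play_rows(plan=[0, 0, 0, 0, 0, -0.03, 0.2, 0, 0, 0, 0, 0, -0.07, 0.2, 0, 0, 0, 0, 0, -0.1, 0.2, 0, 0, 0, 0.02, 0.045, -0.1, 0.2, 0, 0, 0, 0.04, 0.09, -0.1, 0.2, 0, 0, 0, 0.055, 0.135, -0.1, 0.2, 0, 0, 0, 0.0685, 0.1645, -0.1, 0.2, 0, 0, 0, 0.0685, 0.1645, -0.1, 0.2, 0, 0, 0, 0.0685, 0.1645, -0.1, 0.2])

```text
clock: 15.05
position: [0.5251, 0.3788, 0.1305]
ee_rot: [0.707, 0.708, -0.0, -0.0]
ft_force: [0.0, 0.3, -1.8]
grip_width: 0.383
grasp_force: 30.8
```

```bash
python3 look.py w5
```

```text
15.05 [0.52514317 0.37875097 0.13051155]
```

View pics/w5.png

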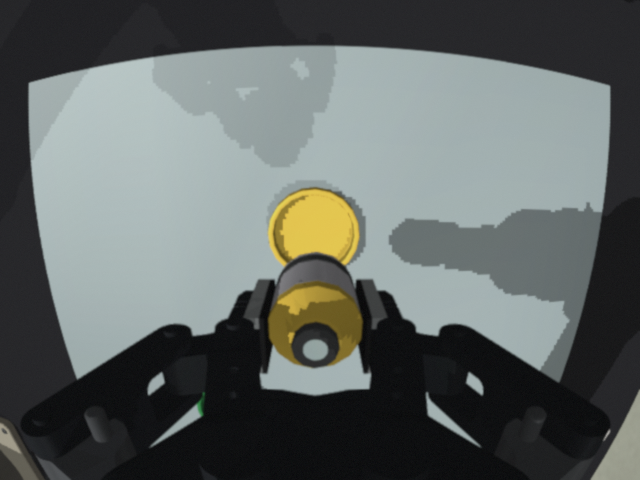

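Yellow cup rim is centred at (314,231) and the lens nose is at (315,349), so they are aligned. Lowering.

Request:
play_rows(plan=[0, 0, 0, 0, 0, 0.04, 0.2, 0, 0, 0, 0, 0, 0.07, 0.2, 0, 0, 0, 0, 0, 0.085, 0.2, 0, 0, 0, 0, 0, 0.09, 0.2, 0, 0, 0, 0, 0, 0.093, 0.2, 0, 0, 0, 0, 0, 0.0945, 0.2, 0, 0, 0, 0, 0, 0.095, 0.2, 0, 0, 0, 0, 0, 0.0955, 0.2, 0, 0, 0, 0, 0, 0.0955, 0.2])

```text
clock: 16.23
position: [0.5262, 0.3789, 0.0358]
ee_rot: [0.707, 0.707, 0.0, 0.0]
ft_force: [-0.7, -1.7, 2.8]
grip_width: 0.385
grasp_force: 31.2
```

Request:
play_rows(plan=[0, 0, 0, 0, 0, 0, 0.45, 0, 0, 0, 0, 0, 0, 0.55, 0, 0, 0, 0, 0, 0, 0.7, 0, 0, 0, 0, 0, 0, 0.8, 0, 0, 0, 0, 0, -0.02, 0.8, 0, 0, 0, 0, 0, -0.06, 0.8, 0, 0, 0, 0, 0, -0.11, 1, 0, 0, 0, -0.05, 0.03, -0.11, 1, 0, 0, 0, -0.1, 0.06, -0.11, 1, 0, 0, 0, -0.15, 0.09, -0.11, 1, 0, 0, 0, -0.2, 0.12, -0.11, 1, 0, 0, 0, -0.25, 0.14, -0.11, 1, 0, 0, 0, -0.2665, 0.146, -0.11, 1, 0, 0, 0, -0.2665, 0.146, -0.11, 1])

```text
clock: 17.98
position: [0.6725, 0.1114, 0.1462]
ee_rot: [0.708, 0.707, 0.0, 0.0]
ft_force: [0.2, 0.5, 0.1]
grip_width: 0.998
grasp_force: 0.0
```

```bash
python3 look.py w6
```

```text
17.975 [0.67251314 0.11144567 0.14623831]
```

View pics/w6.png

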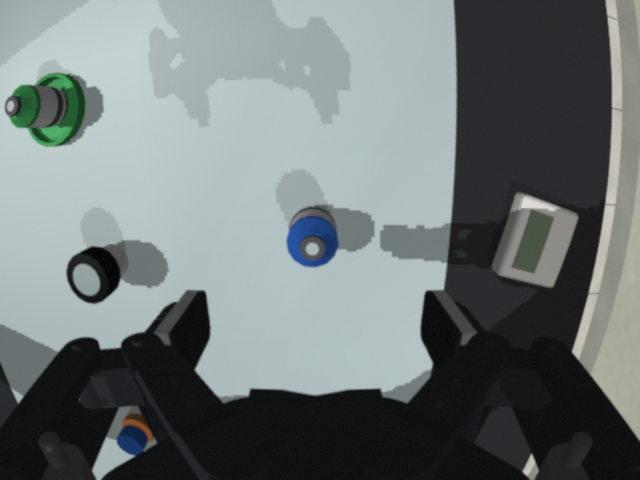

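The blue nose is at (312,248), centred between the fingers. The green lens stands in its cup, and the eyepiece and oil bottle are still standing. I descend, with about −1 mm in x.

Request:
play_rows(plan=[0, 0, 0, 0, -0.001, 0.05, 1, 0, 0, 0, 0, -0.001, 0.09, 1, 0, 0, 0, 0, -0.001, 0.1145, 1, 0, 0, 0, 0, -0.001, 0.1145, 0.8, 0, 0, 0, 0, -0.001, 0.1145, 0.6, 0, 0, 0, 0, -0.001, 0.1145, 0.4, 0, 0, 0, 0, -0.001, 0.1145, 0.2, 0, 0, 0, 0, -0.001, 0.1145, 0.2, 0, 0, 0, 0, -0.001, 0.1145, 0.2, 0, 0, 0, 0, -0.001, 0.1145, 0.2, 0, 0, 0, 0, -0.001, 0.1145, 0.2])

```text
clock: 19.4
position: [0.672, 0.1128, 0.0327]
ee_rot: [0.707, 0.707, 0.001, 0.001]
ft_force: [-1.8, 0.1, 6.0]
grip_width: 0.388
grasp_force: 29.5
```

Request:
play_rows(plan=[0, 0, 0, 0, 0, -0.03, 0.2, 0, 0, 0, 0, 0, -0.07, 0.2, 0, 0, 0, 0, 0, -0.11, 0.2, 0, 0, 0, -0.05, -0.012, -0.12, 0.2, 0, 0, 0, -0.1, -0.024, -0.12, 0.2, 0, 0, 0, -0.15, -0.036, -0.12, 0.2, 0, 0, 0, -0.2, -0.048, -0.12, 0.2, 0, 0, 0, -0.25, -0.06, -0.12, 0.2, 0, 0, 0, -0.3, -0.072, -0.12, 0.2, 0, 0, 0, -0.35, -0.084, -0.12, 0.2, 0, 0, 0, -0.4, -0.096, -0.12, 0.2, 0, 0, 0, -0.45, -0.108, -0.11, 0.2, 0, 0, 0, -0.4805, -0.114, -0.1, 0.2, 0, 0, 0, -0.4805, -0.114, -0.1, 0.2, 0, 0, 0, -0.4805, -0.114, -0.1, 0.2])

```text
clock: 21.28
position: [0.5579, -0.3672, 0.1313]
ee_rot: [0.707, 0.708, 0.0, 0.0]
ft_force: [0.2, 0.7, -1.4]
grip_width: 0.388
grasp_force: 30.5
```

```bash
python3 look.py w7
```

```text
21.275 [ 0.55786603 -0.36722619  0.13128918]
```

View pics/w7.png

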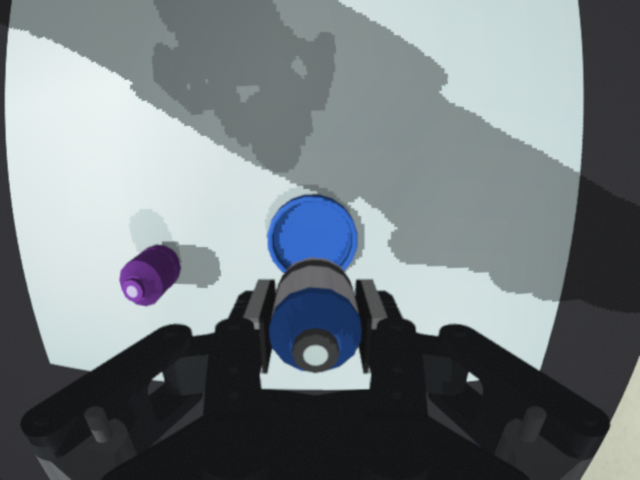

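Blue cup rim spans columns 268–357 with its top at row 194, centre about (312.5,237). The lens nose is at (316,355). I correct y by −3 mm and x by −1.5 mm, then lower.

Request:
play_rows(plan=[0, 0, 0, -0.003, -0.0015, 0.04, 0.2, 0, 0, 0, -0.003, -0.0015, 0.07, 0.2, 0, 0, 0, -0.003, -0.0015, 0.085, 0.2, 0, 0, 0, -0.003, -0.0015, 0.09, 0.2, 0, 0, 0, -0.003, -0.0015, 0.093, 0.2, 0, 0, 0, -0.003, -0.0015, 0.0945, 0.2, 0, 0, 0, -0.003, -0.0015, 0.095, 0.2, 0, 0, 0, -0.003, -0.0015, 0.0955, 0.2, 0, 0, 0, -0.003, -0.0015, 0.0955, 0.2])

```text
clock: 22.45
position: [0.5563, -0.3715, 0.0367]
ee_rot: [0.707, 0.707, -0.0, 0.001]
ft_force: [-2.4, 0.6, 7.3]
grip_width: 0.387
grasp_force: 31.2
```

Request:
play_rows(plan=[0, 0, 0, 0, 0, 0, 0.45, 0, 0, 0, 0, 0, 0, 0.55, 0, 0, 0, 0, 0, 0, 0.7, 0, 0, 0, 0, 0, 0, 0.8, 0, 0, 0, 0, 0, -0.02, 0.8, 0, 0, 0, 0, 0, -0.06, 0.8, 0, 0, 0, 0, 0, -0.11, 1, 0, 0, 0, 0, 0, -0.16, 1, 0, 0, 0, -0.05, 0, -0.2, 1, 0, 0, 0, -0.05, 0, -0.2, 1])

```text
clock: 23.7
position: [0.5556, -0.4259, 0.2402]
ee_rot: [0.709, 0.705, -0.0, 0.004]
ft_force: [0.3, 0.5, 0.2]
grip_width: 1.0
grasp_force: 0.0
```

Run:
```python
from h import *
for n in("top","scene"): cv2.imwrite(f"pics/{n}9.png",viewer.camera(n)[:,:,::-1])
a=cv2.imread("pics/top9.png");b=cv2.imread("pics/scene9.png")
r=lambda im,x,y:cv2.resize(im[y-40:y+40,x-50:x+50],(250,200),interpolation=cv2.INTER_CUBIC)
P=[(375,188),(168,235),(233,262),(475,215)];Q=[(242,270),(530,288),(445,238),(143,218)]
row1=np.hstack([r(b,*p) for p in Q[:3]]);row2=np.hstack([r(b,*Q[3]),r(b,289,230),r(b,372,240)]);row3=np.hstack([r(a,p[0],p[1]) for p in (P[0],P[1],P[3])])
cv2.imwrite("pics/fin.png",np.vstack([row1,row2,row3])[:600])
```

```text
(no output)
```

View pics/fin.png

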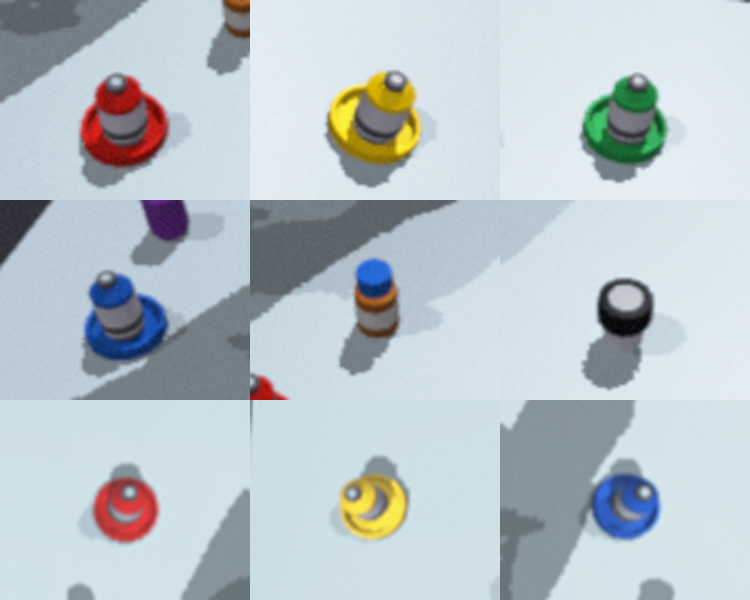

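All four lenses stand upright on the floors of their own cups, nearly centred. The eyepiece and the oil bottle are undisturbed.

```bash
python3 -c "
from workcell import manip
print(manip.hand_in())"
```

```text
the job is handed in; nothing more can be done
None
```

I handed the job in at about 24 s with all four lenses upright in the cups of their own colours and the eyepiece, oil bottle and purple look-alike left untouched; the hand-in returned no verdict, so this rests on my final camera check.

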